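# Pack the fitting kit and prove the case's catch

### The job

Pack the fitting kit: raise the stiff lid of the grey case to stand straight up, 90 degrees, never leaning far back past that because its stay is cracked, and put every kit item that is out on the bench (chalk line, tape measure, staple box, wood block - not all are there every time) down inside the case. Then shut the lid and press it until its catch takes, and tug the handle upward, firmly but not violently, for about a second: if the lid gives, press it again, harder, and tug again, until it holds. Leave the lid shut with everything inside, and leave the glue bottle, the jar and the spray can standing.

Things in the scene. Friction and masses are not known exactly. Their poses are not given: they have to be found in the camera images.
- case: Grey open case fixed to the bench, 180 (x) x 280 (y) x 50 mm; origin at the centre of its underside, its front (handle side) faces its own -x. Walls 5 mm, inner floor 6 mm above the origin; inside 170 x 270 mm, walls 50 mm high, about 70 mm of height under the shut lid. The catch, a black block inside the front wall (x -85 to -58 mm, y -19 to +19 mm, up to z 45 mm), must stay clear of items.
- lid (a joint): Lid angle about the hinge on the back wall's top: 0 shut, grows as it opens, 1.571 straight up, stop at 2.27. Stiff: it stays at any angle (0.6 N m friction, about 4 N at the handle). Below about 0.05 a soft seal and the catch resist. A caught lid rests anywhere from +0.02 to -0.05; one that has not caught may lie only a few mm higher, so its look or this value is no proof.
- lid_handle (a point): Centre of the lid's handle: round steel bar 10 mm thick, 110 mm long, parallel to the case's y, 45 mm off the lid's front edge, 225 mm from the hinge line; 60 mm above the case's origin when shut. Pinch it from above at any lid angle, a finger each side along the case's x (40 mm free between bar and lid); it turns in the grip as the lid swings. Press and tug the lid by it.
- lid_hinge (a point): Middle of the lid's hinge line: at x = +90 mm, y = 0, z = 50 mm in the case's frame. The lid is a shallow tray of 0.3 kg, 180 x 280 mm, 32 mm deep; seen from this point when shut the handle bar lies 225 mm towards the case's front and 10 mm up.
- keeper (a joint): Rise (m) of the catch's sprung keeper: 0 at rest, caught or not; rises, 0.004 at most, only while a caught lid is tugged up (2 mm at 8 to 12 N up on the handle; held 0.3 s it is a sound tug). The catch snaps in when the lid is pressed down far enough, which varies (some 10 to 20 N down on the handle). Once caught it holds against 30 N, so shut the lid firmly only when packed.
- chalk_line: Purple plastic chalk-line reel, 36 x 111 x 28 mm (x, y, z), lying on the bench; origin at the centre of its underside. May be absent.
- tape_measure: Yellow tape measure, 36 x 73 x 61 mm (x, y, z), standing on its 36 x 73 mm base; origin at the centre of its underside. May be absent.
- staple_box: Small black carton, 35 x 62 x 28 mm (x, y, z); origin at the centre of its underside. May be absent.
- wood_offcut: Block of bare brown wood, 48 x 115 x 38 mm (x, y, z); origin at the centre of its underside. May be absent.
- glue_bottle: Bystander: white glue bottle with a red spout, 46 x 60 x 182 mm; origin at the centre of its underside.
- jar_screws: Bystander: clear jar with a black lid, 66 mm wide, 90 mm tall; origin at the centre of its underside.
- aerosol_can: Bystander: black and orange spray can, 67 x 71 x 207 mm; origin at the centre of its underside.
Mind the look-alikes: they are no part of the job. Several things look just like the chalk_line: the one meant starts farthest to the robot's left.

How it is judged:
On the way, in this order (a step that is already met when the one before it is completed fails the run):
1. the lid stands at 90 degrees (within 10), at rest (value of joint lid between 1.396 and 1.745 rad and velocity of joint lid between -0.05 and 0.05 rad/s), for 0.3 s.
2. every kit item lies inside the case, let go, the lid still open (x of chalk_line in the frame of case between -0.085 and 0.085 m and y of chalk_line in the frame of case between -0.135 and 0.135 m and z of chalk_line in the frame of case between -0.005 and 0.06 m and x of tape_measure in the frame of case between -0.085 and 0.085 m and y of tape_measure in the frame of case between -0.135 and 0.135 m and z of tape_measure in the frame of case between -0.005 and 0.06 m and x of staple_box in the frame of case between -0.085 and 0.085 m and y of staple_box in the frame of case between -0.135 and 0.135 m and z of staple_box in the frame of case between -0.005 and 0.06 m and x of wood_offcut in the frame of case between -0.085 and 0.085 m and y of wood_offcut in the frame of case between -0.135 and 0.135 m and z of wood_offcut in the frame of case between -0.005 and 0.06 m and linear speed of each of chalk_line, tape_measure, staple_box, wood_offcut below 0.03 m/s and contact force between the fingers and chalk_line below 0.1 N and contact force between the fingers and tape_measure below 0.1 N and contact force between the fingers and staple_box below 0.1 N and contact force between the fingers and wood_offcut below 0.1 N and value of joint lid above 0.8 rad), for 0.2 s.
3. the lid is shut (value of joint lid below 0.03 rad), for 0.2 s.
4. the handle is tugged up and the catch holds: the keeper is lifted 2 mm for a moment (value of joint keeper above 0.002 m and value of joint lid below 0.06 rad), for 0.3 s.
At the end, for the whole second after the job is handed in: Every kit item present is inside the case (its origin within the walls and less than 60 mm above the case's underside), the lid is shut (below 0.025 rad) and at rest, the keeper at rest (below 1.5 mm), and the glue bottle, jar and spray can are upright (x of chalk_line in the frame of case between -0.085 and 0.085 m and y of chalk_line in the frame of case between -0.135 and 0.135 m and z of chalk_line in the frame of case between -0.005 and 0.06 m and x of tape_measure in the frame of case between -0.085 and 0.085 m and y of tape_measure in the frame of case between -0.135 and 0.135 m and z of tape_measure in the frame of case between -0.005 and 0.06 m and x of staple_box in the frame of case between -0.085 and 0.085 m and y of staple_box in the frame of case between -0.135 and 0.135 m and z of staple_box in the frame of case between -0.005 and 0.06 m and x of wood_offcut in the frame of case between -0.085 and 0.085 m and y of wood_offcut in the frame of case between -0.135 and 0.135 m and z of wood_offcut in the frame of case between -0.005 and 0.06 m and linear speed of each of chalk_line, tape_measure, staple_box, wood_offcut below 0.03 m/s and value of joint lid below 0.025 rad and value of joint keeper below 0.0015 m and velocity of joint lid below 0.03 rad/s and angle between each of glue_bottle, jar_screws, aerosol_can's own z axis and vertical below 0.3 rad); the robot touches nothing.
It fails at once if the lid leans back past 115 degrees (value of joint lid above 2 rad).
It fails at once if a bystander (glue bottle, jar, spray can) is knocked over (angle between any of glue_bottle, jar_screws, aerosol_can's own z axis and vertical above 0.7 rad).
Of chalk_line, tape_measure, staple_box, wood_offcut only 2 to 3 are there at a start; the rules pass over those that are not, and their reading is None.
At some moment in a run one of chalk_line, tape_measure, staple_box, wood_offcut may be knocked a few centimetres aside while the robot is not near it.
Once in a run the grip may slacken for a moment while it holds something.
It also fails if it takes over 210 s, if anything falls off the work surface, if the arm or the gripper's body presses on something with over 40 N, if the wrist force passes 120 N, or if a joint passes its speed limit or range.

### The arm

A 7-joint arm with a two-finger parallel gripper is mounted at the origin on a cart in front of the work surface, level with it; the furniture and walls round the work are solid. World frame = base frame: x ahead of the robot, y to its left, z up, the work surface at z = 0. Lengths are in m, angles in rad, forces in N, time in s.
With the tool pointing down it reaches from about 0.4 to 0.9 m from the base axis. Payload 5.5 kg.
Tool frame: the origin (TCP) lies midway between the tips of the shut fingers; the grasp point (between the pads) lies 19 mm behind it (manip.grip_depth is the distance from the TCP to the grasp point, in m); z points along the fingers, y is the line along which they close (so a half turn about z gives the same grasp; the last joint's range is limited). The gripper opens to 92 mm and grips with 3 to 60 N. Pads are 19 mm wide; open, the fingers measure 130 mm over their backs; the gripper's body (75 mm by 190 mm) begins 47 mm behind the grasp point.
Start: joints at [1.466, 0.501, -0.427, 1.55, 0.221, 1.138, -0.21], TCP at [0.234, -0.607, 0.194] pointing down, gripper open.
Joint ranges: [-2.88, 2.88], [-0.31, 2.03], [-1.54, 1.56], [0.2, 2.42], [-1.41, 4.55], [0.19, 2.02], [-2.57, 2.57]. Speed limits (rad/s): [2.57, 2.57, 3.14, 3.14, 3.14, 3.14, 3.14].

### API

Orientations are given as a unit quaternion [x, y, z, w].
In Python, from bench import manip, effector, viewer gives the robot as it stands. Calls block until the motion is done:
- manip.move_pose(position, orientation): joint-space move of the TCP to a pose.
- manip.servo_line(position, ori=None, vel=0.15): straight line of the TCP; ori=None keeps the orientation; vel is the mean speed in m/s.
- manip.movej(angles): joint-space move.
- effector.open_jaws() and effector.close(f_grip=None): open the fingers fully, or close them until they stop; f_grip is the grip in N (None keeps the last).
- manip.sleep(seconds).
- manip.solve_ik(position, orientation): joint angles nearest the present ones, or None.
- viewer.get_image(name): name is "scene" or "side" or "wrist"; returns the picture (384x512x3 uint8, red, green, blue); there is no depth.
- viewer.get_calibration(name): a dict with "vfov" (degrees; the focal length in pixels is half the picture's height over the tangent of half this angle, whatever the lens; pixels are square), "cx", "cy" (the principal point, pixels), "dist_coeffs" ([k1, k2, p1, p2, k3] as OpenCV has them; the pictures are not rectified), "eye" and "attitude" of the camera in the world. Camera axes: x right, y down, z forward; pixel columns grow to the right and rows downward; lengths in m; the calibration is good to about 2 mm. A picture is of the moment at which its call begins: read the wrist's pose just before it. get_calibration takes no time and is no camera call; for the wrist camera it gives the pose at the moment of the call.
A pose or a line that the arm cannot do raises manip.PlanningError and nothing moves.
- manip.hand_in(): hands the job in; it is judged then, once.
Readings, each from a call of its own:
- manip.current_clock(): time.
- manip.current_q(): joint angles.
- manip.current_joint_velocities(): joint speeds.
- manip.current_tau(): joint torques, N m.
- manip.current_tool_pos(): TCP position.
- manip.current_tcp_rot(): TCP orientation.
- manip.current_force(): force on the tool from outside, world axes, zero at the start.
- manip.current_wrist_torque(): the same for the moment, N m.
- manip.current_finger_gap(): finger opening in m.
- manip.current_gripper_force(): force on a finger pad.
Only numpy, scipy, OpenCV 4.12 (cv2) and the standard library are available. Lean on these libraries where they do the work, as an engineer would, in place of code of your own. Each camera call takes 0.05 s, during which the arm holds its last target. There are 200 camera calls.

## Working session

There is one attempt and no reset: what is moved stays moved. The work goes in short steps, each a Python script; the robot and the scene stay as the last script left them, time stands still between calls to the robot, and variables do not carry over. Pictures are saved under pics/ and viewed, at most 14 in all, crops included, and the job is handed in when it is done.

```bash
mkdir -p pics; ls
cat > h.py <<'E'
import numpy as np, cv2
from scipy.spatial.transform import Rotation as R
from bench import manip, effector, viewer
def cal(n):
    c=viewer.get_calibration(n); f=192/np.tan(np.radians(c['vfov'])/2)
    K=np.array([[f,0,c['cx']],[0,f,c['cy']],[0,0,1.]])
    a=np.array(c['attitude'],float); Rm=R.from_quat(a).as_matrix() if a.size==4 else a.reshape(3,3)
    return K,np.array(c['dist_coeffs'],float),np.array(c['eye'],float),Rm
def ray(c,uv):
    K,d,e,Rm=c
    p=cv2.undistortPoints(np.array(uv,float).reshape(-1,1,2),K,d).reshape(-1,2)
    return e,(Rm@np.c_[p,np.ones(len(p))].T).T
def atz(c,uv,z):
    e,r=ray(c,uv); return e+r*((np.broadcast_to(z,len(r))-e[2])/r[:,2])[:,None]
def proj(c,P):
    K,d,e,Rm=c
    P=np.asarray(P,float).reshape(-1,3); return cv2.projectPoints((P-e)@Rm,np.zeros(3),np.zeros(3),K,d)[0].reshape(-1,2)
def snap(n,fn,scale=1.5,crop=None):
    c=cal(n); im=viewer.get_image(n); np.save('pics/'+fn+'.npy',im)
    o=im if crop is None else im[crop[1]:crop[3],crop[0]:crop[2]]
    cv2.imwrite('pics/'+fn+'.png',cv2.resize(o[:,:,::-1],None,fx=scale,fy=scale,interpolation=cv2.INTER_CUBIC)); return c,im
def down(yaw): # tool y axis (closing) at yaw from world y ; tool pointing down
    return (R.from_euler('z',yaw)*R.from_quat([1,0,0,0])).as_quat()
E
python3 - <<'E'
from h import *
for n in ('scene','side'):
    c,_=snap(n,n+'0',1.56); print(n,c, viewer.get_calibration(n)['attitude'])
print(manip.current_tcp_rot(),manip.current_clock(),viewer.get_calibration('wrist'))
E
```

```text
pics
scene (array([[406.6057854 ,   0.        , 254.68272433],
       [  0.        , 406.6057854 , 185.92210988],
       [  0.        ,   0.        ,   1.        ]]), array([0.00210667, 0.        , 0.        , 0.        , 0.        ]), array([-0.20228301,  0.42317323,  1.08104332]), array([[-0.544426  , -0.62840841,  0.55561066],
       [-0.83874392,  0.416078  , -0.3512659 ],
       [-0.01043893, -0.65725336, -0.75359741]])) [-0.44527896  0.8237265  -0.30608438  0.17179537]
side (array([[370.18748271,   0.        , 247.37854744],
       [  0.        , 370.18748271, 199.18334425],
       [  0.        ,   0.        ,   1.        ]]), array([-0.00725058,  0.        ,  0.        ,  0.        ,  0.        ]), array([-0.05303214,  0.86162135,  0.53989354]), array([[-0.84058724, -0.18991594,  0.50729186],
       [-0.54102869,  0.34014184, -0.76914984],
       [-0.02647738, -0.920997  , -0.38866886]])) [-0.22800207  0.80146708 -0.52720407  0.16649755]
[ 9.83135368e-01  1.82877074e-01 -1.31455683e-04 -8.98200376e-04] 0.1 {'vfov': 63.41946324790059, 'cx': 252.11641074141306, 'cy': 191.65326851376878, 'dist_coeffs': array([-0.07631411,  0.        ,  0.        ,  0.        ,  0.        ]), 'eye': array([ 0.30581845, -0.57909078,  0.38396412]), 'attitude': array([ 0.81606628, -0.55940265, -0.08323217,  0.11906681])}
```

View pics/scene0.png

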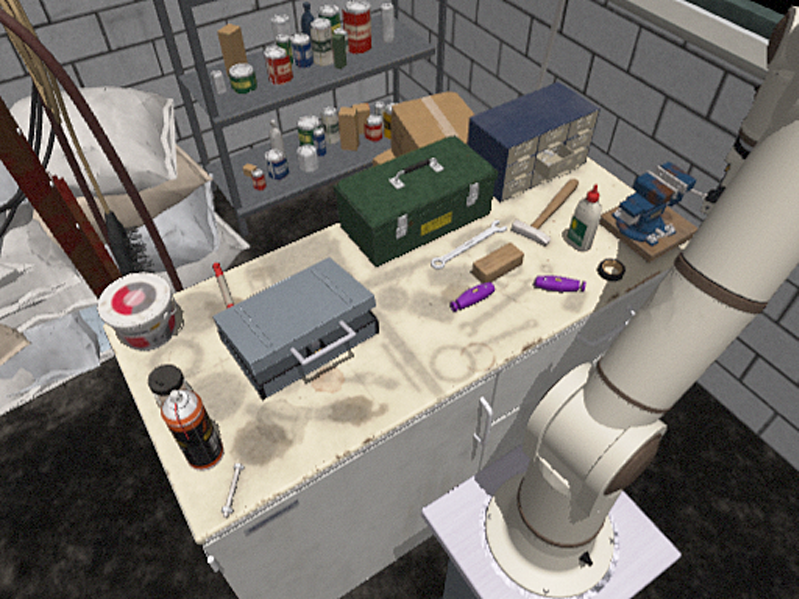

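View pics/side0.png

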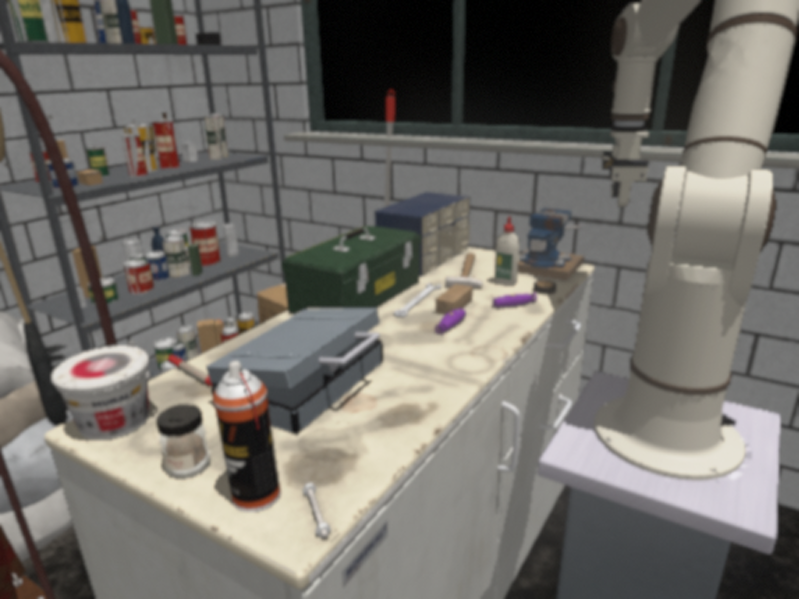

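The scene shows the case, with its handle at about (325,350). There are two purple reels: the left one at (472,296) is the one meant. The wood block is at (497,262), the glue bottle at (585,220), and the can and jar at bottom left. I see no tape measure or carton so far.

Run:
```python
import cv2,numpy as np
im=np.load('pics/scene0.npy')
cv2.imwrite('pics/s_case.png',cv2.resize(im[155:260,130:250,::-1],None,fx=5.5,fy=5.5,interpolation=cv2.INTER_CUBIC))
cv2.imwrite('pics/s_items.png',cv2.resize(im[110:215,270:415,::-1],None,fx=5.5,fy=5.5,interpolation=cv2.INTER_CUBIC))
```

```text
(no output)
```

View pics/s_case.png

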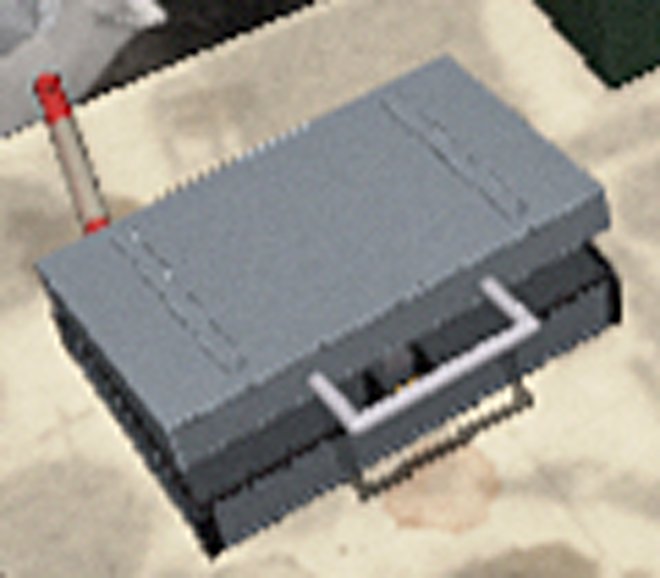

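View pics/s_items.png

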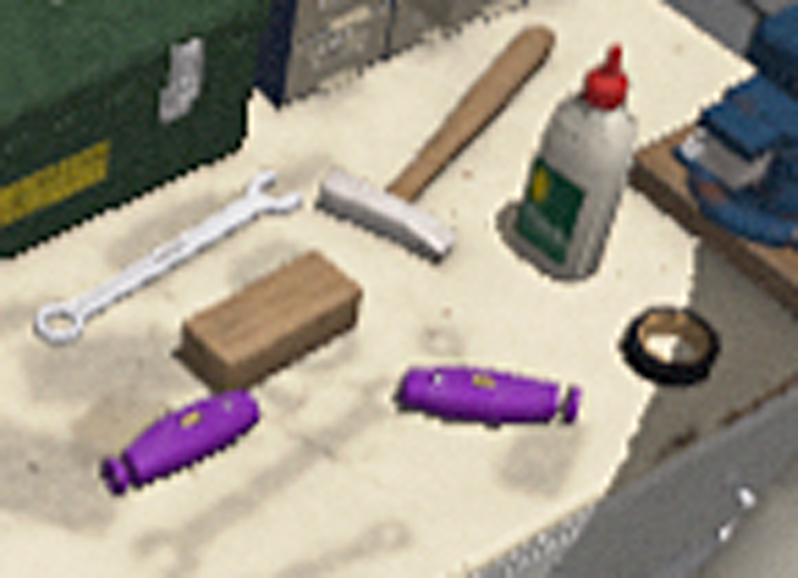

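The case crop shows the lid slightly open. Lid top corners are at (40,265), (178,432), (608,190) and (450,57), and the bar ends at (355,425) and (537,325). The items crop shows the block's top corners at about (185,322), (315,252), (362,290) and (228,355). The left reel runs from (108,478) to (258,402).

Run:
```python
from h import *
from scipy.optimize import least_squares
c=cal('scene')
U=np.array([[40,265],[178,432],[608,190],[450,57],[355,425],[537,325],[213,552],[617,318]])/5.5+[130,155]
def pts(p,rf=False):
    x,y,yaw,th=p
    def lid(dx,dy,dz): # relative hinge, dx toward front
        return [.09-dx*np.cos(th)+dz*np.sin(th)*1,dy,.05+dx*np.sin(th)+dz*np.cos(th)]
    L=np.array([lid(0,.14,.032),lid(.18,.14,.032),lid(.18,-.14,.032),lid(0,-.14,.032),lid(.225,.05,.01),lid(.225,-.05,.01),[-.09,.14,0],[-.09,-.14,0]])
    return L@R.from_euler('z',yaw).as_matrix().T+[x,y,0]
f=lambda p:(proj(c,pts(p))-U).ravel()
s=least_squares(f,[.6,.2,0,.1],loss='soft_l1'); print(s.x,s.fun.reshape(-1,2).round(1)); print(pts(s.x)[4:6])
o=np.array([270,110])
W=atz(c,np.array([[185,322],[315,252],[362,290],[228,355]])/5.5+o,.038);print(W.mean(0),W.round(3), [np.linalg.norm(W[i]-W[i-1]) for i in range(4)])
C=atz(c,np.array([[108,478],[258,402],[402,390],[578,405]])/5.5+o,.014);print(C.round(3),C[:2].mean(0))
g=atz(c,np.array([[545,265]])/5.5+o,0);print('glue',g, 'can,jar',atz(c,np.array([[205,460],[168,405]])/1.56,0))
```

```text
[0.59659541 0.16030529 0.05938    0.177861  ] [[-0.6 -1.1]
 [-1.2  0.1]
 [ 0.3 -0.3]
 [-0.3 -1.4]
 [ 2.8 -0.3]
 [-1.8  1.4]
 [ 0.5  1.1]
 [ 1.4  0.1]]
[[0.46417548 0.20252121 0.09965031]
 [0.47010999 0.10269746 0.09965031]]
[ 0.52077016 -0.30849242  0.038     ] [[ 0.54  -0.251  0.038]
 [ 0.543 -0.362  0.038]
 [ 0.499 -0.364  0.038]
 [ 0.502 -0.256  0.038]] [np.float64(0.03825702349141075), np.float64(0.11025775731402362), np.float64(0.04403072358407193), np.float64(0.10805442912793962)]
[[ 0.477 -0.146  0.014]
 [ 0.475 -0.263  0.014]
 [ 0.433 -0.346  0.014]
 [ 0.362 -0.43   0.014]] [ 0.47631106 -0.20450921  0.014     ]
glue [[ 0.47413166 -0.51190557  0.        ]] can,jar [[0.44213801 0.43995393 0.        ]
 [0.59210673 0.45704475 0.        ]]
```

```bash
cat >> h.py <<'E'
CX=np.array([.5966,.1603]); CY=.0594; D=0.0
def c2w(x,y,z):
    return np.r_[CX+R.from_euler('z',CY).as_matrix()[:2,:2]@[x,y],z]
def bar(th): # bar centre world
    return c2w(.09-.225*np.cos(th)+.01*np.sin(th),0,.05+.225*np.sin(th)+.01*np.cos(th))
E
python3 - <<'E'
from h import *
print(manip.current_tool_pos(), manip.grip_depth)
h=np.array([0,0,-manip.grip_depth])
for s in (1,-1):
    q=down(CY+s*np.pi/2)
    for th in (0,.178,.8,1.57):
        print(s,th,np.round(manip.solve_ik(bar(th)+h,q) if manip.solve_ik(bar(th)+h,q) is not None else np.nan,2))
for y in (0,np.pi): print(manip.solve_ik([.476,-.2045,.01],down(y)),manip.solve_ik([.521,-.308,.01],down(y+np.pi/2)))
E
```

```text
[ 0.23340752 -0.60588161  0.19324904] 0.0188
1 0 [ 0.41  0.63 -0.99  2.06  0.71  0.84 -0.93]
1 0.178 [ 0.47  0.58 -1.05  2.02  0.64  0.91 -0.87]
1 0.8 [ 0.58  0.65 -1.3   1.76  0.66  1.26 -0.82]
1 1.57 [ 0.21  0.67 -0.82  1.28  0.48  1.39 -0.52]
-1 0 [ 0.59  0.87 -1.3   2.05  1.    1.07  1.98]
-1 0.178 [ 0.6   0.77 -1.3   2.02  0.87  1.07  2.09]
-1 0.8 [ 0.58  0.65 -1.3   1.76  0.66  1.26  2.32]
-1 1.57 [ 0.39  0.89 -1.31  1.27  0.85  1.56  2.41]
[ 0.76512329  0.55962522 -0.50716088  2.00437451  0.42213598  0.68068711
 -1.58157359] [ 0.95125786  0.71206624 -0.6266093   1.7830316   0.54744414  0.82731738
  0.05860417]
[ 1.0535035   0.7002317  -0.89571324  1.9956631   0.75865275  0.8201332
  1.28784674] [-0.25858163  0.9842035   1.12558749  1.8252224  -1.03582499  1.06280056
 -1.85351285]
```

Run:
```python
from h import *
p=manip.current_tool_pos()
manip.servo_line([p[0],p[1],.33],vel=.2)
b=bar(.178); off=c2w(-.034,0,0)-c2w(0,0,0)
manip.move_pose(b+off+[0,0,.12],down(CY+np.pi/2))
print(b,manip.current_clock(),manip.current_tool_pos())
c,_=snap('wrist','w1',1.5); e=(c2w(0,.055,0)-c2w(0,0,0))
print(proj(c,[b,b+e,b-e])*1.5)
```

```text
[0.46715437 0.15260187 0.09968084] 3.7083 [0.43379227 0.14977131 0.2197028 ]
[[427.54289626 263.90346226]
 [429.79682034 182.27659247]
 [425.29135792 338.19419499]]
```

View pics/w1.png

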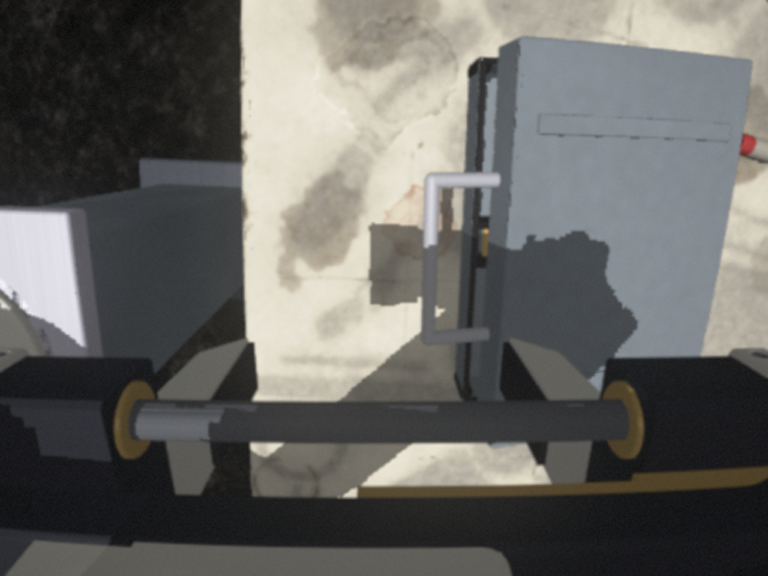

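The wrist view shows the bar from (431,178) to (430,343). My estimate predicted (430,182) to (425,338), so it is good to about 2 mm. Next I descend with the bar off-centre, clear of the lid edge.

Run:
```python
from h import *
b=bar(.178); off=c2w(-.034,0,0)-c2w(0,0,0); g=np.array([0,0,-manip.grip_depth])
def st(m): print(m,np.round(manip.current_force(),1),round(manip.current_finger_gap(),4),np.round(manip.current_tool_pos(),4))
manip.servo_line(b+off+g,vel=.08); st('down')
effector.close(3); st('c3')
manip.servo_line(b+off*.4+g,vel=.03); st('mid')
manip.servo_line(b+g,vel=.03); st('ctr')
effector.close(15); st('c15'); print(manip.current_clock())
```

```text
down [-0.9  0.8 -0.2] 0.0915 [0.4336 0.1506 0.0812]
c3 [ 0.1 -0.1 -0.2] 0.0003 [0.4332 0.1506 0.0809]
mid [ 0.6  0.1 -0.3] 0.0004 [0.4533 0.1518 0.0808]
ctr [-0.  -0.1 -0.8] 0.0004 [0.4671 0.1527 0.0808]
c15 [ 1.2 -0.7 -0.5] -0.0001 [0.467  0.1526 0.0809]
8.725
```

Run:
```python
from h import *
c,im=snap('wrist','w2',1.0)
c2,im2=snap('side','s2',1)
z=cv2.resize(im2[170:290,130:260],(520,480),interpolation=cv2.INTER_CUBIC)
o=np.hstack([cv2.resize(im,(400,300)),cv2.resize(z,(400,369))[:300]]); cv2.imwrite('pics/m2.png',cv2.resize(np.vstack([cv2.resize(im,(600,300))[:, :600],cv2.resize(z,(600,300))]),(600,600))[:,:,::-1])
```

```text
(no output)
```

View pics/m2.png

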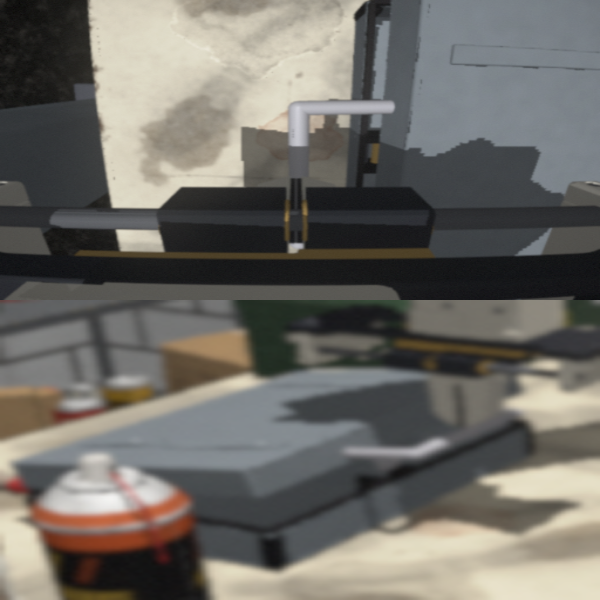

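The bar runs into the fingers at (298,175), but the gap reads 0, so I can't tell whether it is held. A small lift will show it.

Run:
```python
from h import *
print(manip.current_gripper_force(), manip.current_finger_gap())
p=np.array(manip.current_tool_pos())
manip.servo_line(p+[0,0,.012],vel=.03); print(np.round(manip.current_force(),1),manip.current_gripper_force())
c,im=snap('wrist','w3',1.0)
cv2.imwrite('pics/w3c.png',cv2.resize(im[100:330,150:380,::-1],(590,590),interpolation=cv2.INTER_CUBIC))
```

```text
0.0 0.0005444189889242945
[ 0.5 -0.2  0.8] 0.0
```

View pics/w3c.png

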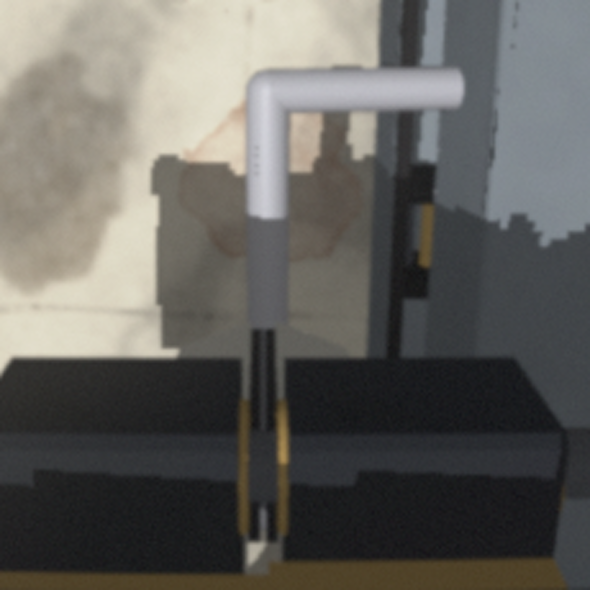

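The gripper holds nothing: gap and force are both 0, and the bar runs on below the closed fingers. I'll re-fit the lid angle from both wrist pictures.

Run:
```python
from h import *
c=cal('wrist'); print(c[2],manip.current_tool_pos())
e=(c2w(0,.05,0)-c2w(0,0,0))
for th in (-.02,.03,.08,.12,.178,.22): print(th,bar(th).round(3),proj(c,[bar(th)+e,bar(th)]).round(1).tolist())
# camera at w1
```

```text
[0.46232113 0.22920701 0.28359294] [0.46709571 0.15243047 0.09291058]
-0.02 [0.462 0.152 0.055] [[245.2, 137.2], [245.5, 202.2]]
0.03 [0.462 0.152 0.067] [[245.6, 139.1], [246.0, 207.1]]
0.08 [0.463 0.152 0.078] [[247.0, 141.2], [247.3, 212.4]]
0.12 [0.465 0.152 0.087] [[248.8, 143.1], [249.0, 217.0]]
0.178 [0.467 0.153 0.1  ] [[252.8, 146.0], [252.7, 224.3]]
0.22 [0.469 0.153 0.109] [[256.8, 148.4], [256.4, 230.1]]
```

Run:
```python
from h import *
c,im=snap('scene','s4',1); c2,im2=snap('side','s5',1)
p=np.array(manip.current_tool_pos()); print(proj(c,p),proj(c2,p),proj(c,bar(.178)),proj(c2,bar(.178)))
f=lambda i,q:cv2.resize(i[int(q[1])-55:int(q[1])+45,int(q[0])-35:int(q[0])+35],(400,571),interpolation=cv2.INTER_CUBIC)
cv2.imwrite('pics/m5.png',np.hstack([f(im,proj(c,p)[0]),f(im2,proj(c2,p)[0])])[:,:,::-1])
```

```text
[[212.05382481 224.96983886]] [[231.70502597 226.23370291]] [[211.78923657 223.58183948]] [[231.51687639 223.90693527]]
```

View pics/m5.png

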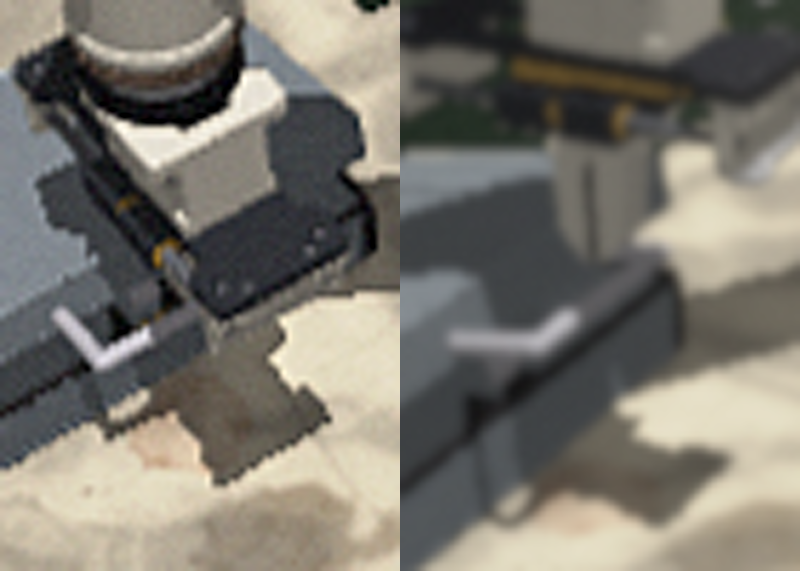

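Run:
```python
from h import *
c=cal('wrist'); p=np.array(manip.current_tool_pos())
for dz in (0,.0188,.03,.047): 
    q=p+[0,0,dz]; print(dz,proj(c,q),((q-c[2])@c[3])[2], ((c2w(.046,0,dz)-c2w(0,0,0))+p, proj(c,(c2w(.046,0,dz)-c2w(0,0,0))+p))[1])
```

```text
0 [[252.58483281 220.51606721]] 0.20469624682884127 [[322.11048126 220.47347195]]
0.0188 [[252.59756889 232.23222112]] 0.18668390018161726 [[328.72269091 232.12060053]]
0.03 [[252.60632308 240.33711562]] 0.17595314047688806 [[333.28020091 240.16491589]]
0.047 [[252.62170276 254.68154875]] 0.15966538021078125 [[341.31092082 254.3731987 ]]
```

In both views the fingertips look about 25 mm higher than the reported TCP. I'll touch the bare bench to calibrate that offset.

Run:
```python
from h import *
p=np.array(manip.current_tool_pos())
manip.servo_line(p+[0,0,.08],vel=.2)
manip.servo_line([.46,-.03,.12],vel=.2)
manip.servo_line([.46,-.03,.045],vel=.15)
z=.045; f0=manip.current_force()[2]
while z>-.035:
    z-=.004; manip.servo_line([.46,-.03,z],vel=.04); f=manip.current_force()[2]-f0
    if abs(f)>2: break
print(z,manip.current_tool_pos(),f,manip.current_finger_gap(),manip.current_clock())
manip.servo_line([.46,-.03,.08],vel=.15)
```

```text
-0.03500000000000002 [ 0.46036721 -0.03012504 -0.03247601] 38.88099525141611 0.0005453875160151744 16.825
```

The tips touch the bench at a reported z of about -0.032, so they sit about 30 mm above the reported TCP. I correct for that and regrip the bar.

```bash
cat >> h.py <<'E'
G=np.array([0,0,-.0188-.030]) # grasp-point -> commanded TCP
def st(m): print(m,'t%.1f'%manip.current_clock(),np.round(manip.current_force(),1),round(manip.current_finger_gap(),4),np.round(manip.current_gripper_force(),1),np.round(manip.current_tool_pos(),4))
E
python3 - <<'E'
from h import *
effector.open_jaws()
b=bar(.178); off=c2w(-.034,0,0)-c2w(0,0,0)
manip.servo_line(b+off+[0,0,.06],vel=.2); st('above')
manip.servo_line(b+off+G,vel=.08); st('down')
effector.close(3); st('c3')
manip.servo_line(b+off*.4+G,vel=.03); st('mid')
manip.servo_line(b+G,vel=.03); st('ctr')
effector.close(15); st('c15')
E
```

```text
above t20.4 [ 0.  -0.1  0.4] 0.0917 0.0 [0.433  0.1494 0.1591]
down t21.9 [-0.   0.1 -0.3] 0.092 0.0 [0.4337 0.1507 0.0513]
c3 t22.4 [ 6.   1.6 -4.3] 0.0752 3.0 [0.4355 0.1508 0.0513]
mid t23.2 [ 6.1  0.4 -1.3] 0.0354 3.0 [0.4555 0.1519 0.0513]
ctr t23.8 [ 6.  -0.1 -0.3] 0.0098 3.0 [0.4682 0.1527 0.051 ]
c15 t24.0 [ 6.1 -0.4 -2.4] 0.0094 15.0 [0.4683 0.1526 0.051 ]
```

Run:
```python
from h import *
effector.close(25)
for th in np.linspace(.178,1.571,13)[1:]:
    manip.servo_line(bar(th)+G,vel=.1)
    f=np.array(manip.current_force())
    if np.linalg.norm(f)>25 or manip.current_finger_gap()<.008: st('STOP %.2f'%th); break
    print(round(th,2),f.round(1),round(manip.current_finger_gap(),4))
manip.sleep(.4); st('end')
c,im=snap('scene','s6',1); c2,im2=snap('side','s7',1)
cv2.imwrite('pics/m6.png',np.hstack([cv2.resize(im[60:300,100:300],(400,480)),cv2.resize(im2[60:300,60:260],(400,480))])[:,:,::-1])
```

```text
0.29 [ 7.6 -0.2 -1.4] 0.009
0.41 [ 8.7  0.4 -2.9] 0.0093
0.53 [ 8.2  0.4 -4.3] 0.0096
0.64 [ 8.   0.7 -6.2] 0.009
0.76 [ 8.   0.1 -6.1] 0.0091
0.87 [ 6.6  0.2 -6. ] 0.0088
0.99 [ 4.1 -1.5 -3.6] 0.009
1.11 [ 1.  -0.9  2.4] 0.0096
1.22 [ 0.1 -1.7  6.6] 0.0091
1.34 [ 0.6 -2.   4.2] 0.0088
1.45 [ 2.8 -1.   3.2] 0.0086
1.57 [ 1.4 -1.6  0.2] 0.009
end t29.5 [ 2.1 -0.8 -2.7] 0.0088 25.0 [0.6961 0.1662 0.2258]
```

View pics/m6.png

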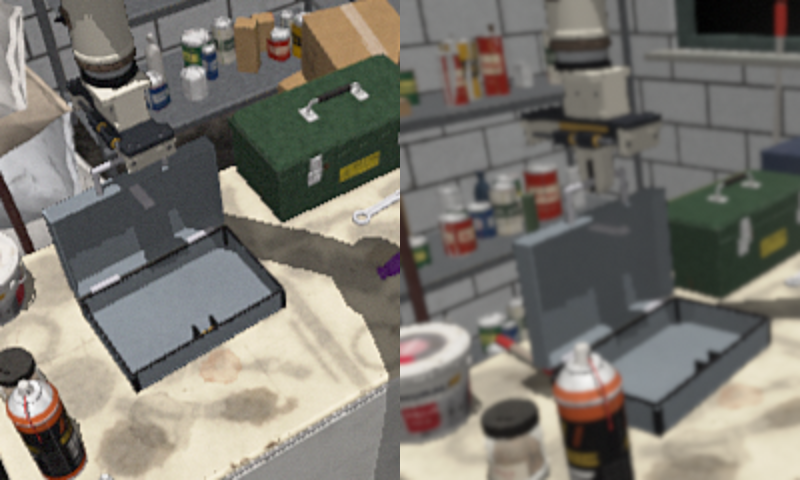

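The lid stands straight up and the case is empty. Can and jar are undisturbed. I release the bar and look at the items from above.

Run:
```python
from h import *
effector.open_jaws(); st('rel')
p=np.array(manip.current_tool_pos()); manip.servo_line(p+[0,0,.1],vel=.2); manip.sleep(.3)
manip.move_pose([.5,-.21,.24],down(np.pi/2)); st('over')
c,im=snap('wrist','w8',1.5)
def rot(cx,cy,yaw,l,w,z): 
    k=np.array([[-w,-l,0],[w,-l,0],[w,l,0],[-w,l,0]])/2; return k@R.from_euler('z',yaw).as_matrix().T+[cx,cy,z]
print(proj(c,rot(.521,-.308,0,.115,.048,.038))*1.5,proj(c,rot(.476,-.2045,0,.111,.036,.014))*1.5)
```

```text
rel t31.0 [ 0.1 -0.  -0. ] 0.0915 0.0 [0.6965 0.1663 0.2262]
over t33.5 [ 0.5  0.  -0.2] 0.0915 0.0 [ 0.5011 -0.2089  0.2406]
[[373.63184373 403.5937205 ]
 [423.78427719 403.59841048]
 [427.98622322 288.56287425]
 [373.56122487 288.44729042]] [[332.16680921 290.68406416]
 [370.58773195 290.76839759]
 [370.34174529 169.1072568 ]
 [329.11555281 169.10527313]]
```

View pics/w8.png

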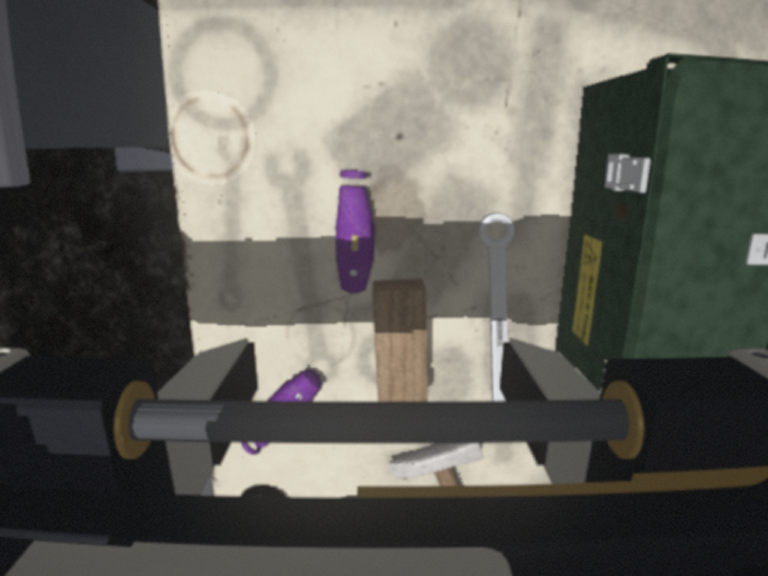

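The view agrees with the estimates. The reel is centred at (355,232), about 4 mm further in x, and the block's near edge is at row 280, about 6 mm further in y. I pack the block first.

```bash
cat >> h.py <<'E'
T=np.array([0,0,-.030]) # wanted tip position -> commanded TCP
def pick(x,y,yaw,tip,f=35):
    q=down(np.pi/2+yaw); P=np.array([x,y,tip])+T
    manip.servo_line(P+[0,0,.12],q,vel=.25); manip.servo_line(P,vel=.12); st('at')
    effector.close(f); st('closed')
    manip.servo_line(P+[0,0,.19],vel=.2); st('lifted')
def place(cx,cy,tip,f=35):
    q=down(CY); P=c2w(cx,cy,tip)+T
    manip.move_pose(P+[0,0,.15],q); st('over case')
    if manip.current_finger_gap()<.02: print('LOST'); return
    effector.close(f)
    manip.servo_line(P+[0,0,.06],vel=.2); manip.servo_line(P,vel=.08); st('down')
    effector.open_jaws(); manip.sleep(.2); manip.servo_line(P+[0,0,.17],vel=.25); st('done')
E
python3 - <<'E'
from h import *
print([manip.solve_ik(c2w(.01,.062,z)+T,down(CY)) is not None for z in (.015,.165)])
pick(.521,-.305,0,.006)
place(.01,.062,.016)
E
```

```text
[True, True]
at t35.6 [ 0.3 -0.7  0.6] 0.092 0.0 [ 0.5218 -0.3052 -0.0232]
closed t36.3 [ 0.4 -0.8  0.5] 0.0479 34.6 [ 0.5211 -0.3051 -0.024 ]
lifted t37.4 [-0.7  0.9 -1.6] 0.0483 34.6 [ 0.5199 -0.3048  0.1647]
over case t39.4 [ 0.7 -1.3 -1.8] 0.0481 34.6 [0.6033 0.2214 0.1356]
down t41.1 [ 0.1 -0.2 -1.6] 0.048 34.6 [ 0.6032  0.2232 -0.0137]
done t43.0 [-0.2  0.6 -0.1] 0.092 0.0 [0.602  0.222  0.1546]
```

Run:
```python
from h import *
c,im=snap('wrist','w9',1.5)   # into the case
manip.move_pose([.5,-.21,.24],down(np.pi/2))
c,im=snap('wrist','w10',1.5)
h=cv2.cvtColor(im,cv2.COLOR_RGB2HSV)
m=((h[:,:,0]>130)&(h[:,:,0]<160)&(h[:,:,1]>100)&(h[:,:,2]>30)).astype(np.uint8)
m=cv2.morphologyEx(m,cv2.MORPH_CLOSE,np.ones((5,5)))
n,l,s,_=cv2.connectedComponentsWithStats(m)
for i in range(1,n):
    if s[i,4]<150: continue
    pts=np.argwhere(l==i)[:,::-1].astype(float); w=atz(c,pts,.018)
    (x,y),(a,b),ang=cv2.minAreaRect(w[:,:2].astype(np.float32)*1000); print(s[i],round(x),round(y),round(a),round(b),round(ang,1))
o=np.hstack([cv2.resize(np.load('pics/w9.npy'),(400,300)),cv2.resize(im,(400,300))]);cv2.imwrite('pics/m10.png',o[:,:,::-1])
```

```text
[ 225  124   24   70 1252] 479 -211 94 31 88.7
[181 249  32  19 382] 420 -365 48 29 46.4
```

View pics/m10.png

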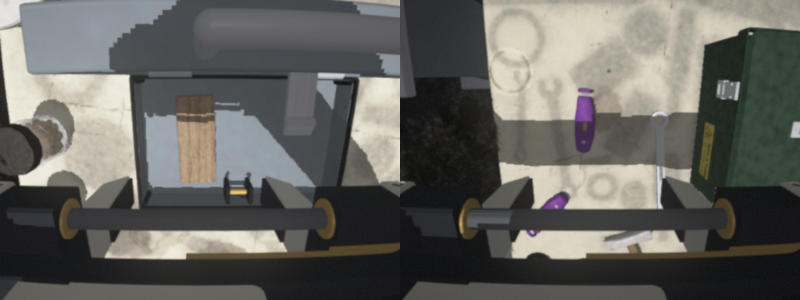

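The left half shows the block lying in the case at (196,138), clear of the catch at (238,185). The right half shows the reel still in place at (585,120), at about x 0.479, y -0.207.

Run:
```python
from h import *
pick(.4795,-.207,0,.005)
place(.01,-.062,.015)
c,im=snap('wrist','w11',1.0)
c2,im2=snap('scene','s11',1.0)
cv2.imwrite('pics/m11.png',np.hstack([cv2.resize(im,(400,300)),cv2.resize(im2,(400,300))])[:,:,::-1])
```

```text
at t46.9 [ 1.2  0.3 -0.4] 0.092 0.0 [ 0.4802 -0.2071 -0.0243]
closed t47.8 [-0.4 -0.   0.5] 0.0375 33.7 [ 0.4794 -0.207  -0.025 ]
lifted t48.9 [-0.7 -1.2 -1.3] 0.0373 33.7 [ 0.4784 -0.2069  0.1639]
over case t50.6 [-0.2 -0.7 -1.1] 0.0369 33.7 [0.6101 0.0979 0.1345]
down t52.3 [ 0.5  0.4 -1. ] 0.037 33.7 [ 0.6106  0.0993 -0.0147]
done t54.4 [ 0.1  0.  -0.6] 0.0916 0.0 [0.6092 0.0984 0.1537]
```

View pics/m11.png

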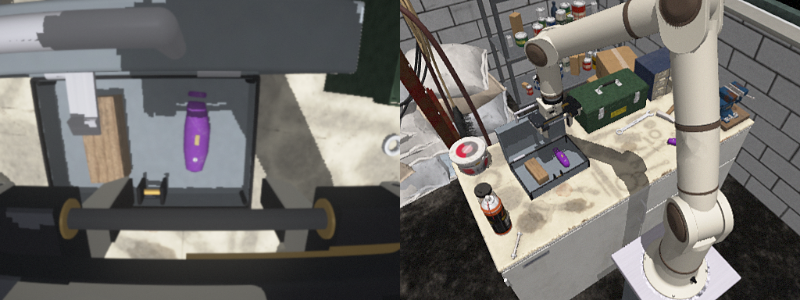

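Block and reel lie inside, clear of the catch, and can, jar and bucket are undisturbed. Next I grip the bar and swing the lid down to just above the seal.

Run:
```python
from h import *
p=np.array(manip.current_tool_pos()); manip.servo_line([p[0],p[1],.36],vel=.25)
b=bar(1.571)
manip.move_pose(b+G+[0,0,.10],down(CY+np.pi/2)); st('above')
manip.servo_line(b+G,vel=.1); st('at')
effector.close(4); st('c'); effector.close(30)
for th in np.linspace(1.571,.1,14)[1:]:
    manip.servo_line(bar(th)+G,vel=.12)
    f=np.array(manip.current_force())
    print(round(th,2),f.round(1),round(manip.current_finger_gap(),4))
    if np.linalg.norm(f)>25 or manip.current_finger_gap()<.007: st('STOP'); break
```

```text
above t56.7 [-0.2 -0.1  0. ] 0.0916 0.0 [0.6961 0.1661 0.3255]
at t57.8 [ 0.3 -0.1  0. ] 0.0915 0.0 [0.6969 0.1666 0.2272]
c t59.1 [-0.2  0.   0.2] 0.0101 4.0 [0.6964 0.1663 0.2262]
1.46 [-1.9 -0.   1.2] 0.0091
1.34 [-2.8 -1.   4.1] 0.0086
1.23 [-4.3 -0.8  6.2] 0.009
1.12 [-3.7 -0.2  4. ] 0.0091
1.01 [-2.5  2.3  0.1] 0.0091
0.89 [-0.6  2.9 -4.2] 0.0092
0.78 [ 1.6  4.1 -6.2] 0.0085
0.67 [ 2.1  4.6 -6.2] 0.0089
0.55 [ 2.5  4.1 -5.7] 0.0089
0.44 [ 3.2  4.6 -4.7] 0.0089
0.33 [ 3.2  4.5 -4.5] 0.009
0.21 [ 2.9  4.1 -4.1] 0.0092
0.1 [ 3.9  4.9 -4.6] 0.009
```

```bash
cat >> h.py <<'E'
def press(F):
    p=np.array(manip.current_tool_pos()); f=0
    for i in range(60):
        p=p-[0,0,.001]; manip.servo_line(p,vel=.02); f=manip.current_force()[2]
        if f>F: break
    manip.sleep(.3); st('pressed %d'%i)
    p=np.array(manip.current_tool_pos())
    for i in range(30):
        if manip.current_force()[2]<1: break
        p=p+[0,0,.0005]; manip.servo_line(p,vel=.02)
    manip.sleep(.3); st('relaxed'); return p
def tug(F=13,lim=.02):
    p=np.array(manip.current_tool_pos()); z0=p[2]; log=[]
    while p[2]-z0<lim:
        p=p+[0,0,.0007]; manip.servo_line(p,vel=.02); f=manip.current_force()[2]; log.append((round(manip.current_tool_pos()[2]-z0,4),round(f,1)))
        if f<-F: break
    print(log[::2]); ok=f<-F
    if ok:
        for _ in range(5): manip.sleep(.2); print(manip.current_force()[2].round(1),end=' ')
        st('held'); 
    return ok
E
python3 - <<'E'
from h import *
effector.close(60); f=manip.current_force(); 
b=bar(.04); manip.servo_line(b+G,vel=.06); st('.04')
press(14)
print(tug())
st('after tug')
E
```

```text
.04 t64.5 [ 3.   3.2 -3.7] 0.0084 60.0 [0.4629 0.1528 0.0197]
pressed 21 t70.3 [-8.6  0.3 16.1] 0.0083 60.0 [ 0.4621  0.1527 -0.0014]
relaxed t74.4 [-2.1  4.5  0.8] 0.0081 60.0 [0.4622 0.1527 0.0061]
[(np.float64(0.0006), np.float64(-0.9)), (np.float64(0.0017), np.float64(-3.7)), (np.float64(0.003), np.float64(-6.2)), (np.float64(0.0043), np.float64(-6.5)), (np.float64(0.0057), np.float64(-8.3)), (np.float64(0.0068), np.float64(-13.6))]
-13.0 -11.8 -12.4 -13.0 -12.3 held t78.1 [  2.    7.3 -12.3] 0.0086 60.0 [0.4624 0.1528 0.0129]
True
after tug t78.1 [  2.    7.3 -12.3] 0.0086 60.0 [0.4624 0.1528 0.0129]
```

The catch held at about 12.5 N. A slightly firmer tug will make sure the keeper lifts 2 mm.

Run:
```python
from h import *
print(tug(17,.012)); 
p=np.array(manip.current_tool_pos())
for i in range(40):
    if manip.current_force()[2]>2.5: break
    p=p-[0,0,.0007]; manip.servo_line(p,vel=.03)
st('lowered')
effector.open_jaws(); manip.sleep(.3); st('open')
```

```text
[(np.float64(-0.0002), np.float64(-11.3)), (np.float64(0.0005), np.float64(-21.4))]
-21.8 -21.6 -21.3 -22.0 -20.9 held t79.9 [  3.4   8.6 -20.9] 0.008 60.0 [0.4624 0.1528 0.0134]
True
lowered t82.6 [-2.4  4.9  2.7] 0.0082 60.0 [0.4622 0.1527 0.0058]
open t84.3 [-48.3  -4.   25.4] 0.0917 25.4 [0.4403 0.15   0.0017]
```

Opening centred pushed a finger against the lid front (48 N). I back off towards the robot, then rise.

Run:
```python
from h import *
b=bar(0); off=c2w(-.034,0,0)-c2w(0,0,0)
t=b+off; t[2]=.0058
manip.servo_line(t,vel=.04); manip.sleep(.3); st('off')
f=np.array(manip.current_force())
if np.linalg.norm(f)<6:
    manip.servo_line(t+[0,0,.02],vel=.06); st('up2'); manip.servo_line(t+[0,0,.18],vel=.15); st('up')
c,im=snap('wrist','w14',1); c2,im2=snap('side','s14',1)
cv2.imwrite('pics/m14.png',np.hstack([cv2.resize(im,(400,300)),cv2.resize(im2[130:350,50:343],(400,300))])[:,:,::-1])
```

```text
off t85.6 [-0.1  0.5 -0.5] 0.0918 0.0 [0.428  0.1503 0.0058]
up2 t86.1 [ 0.  -0.3 -0.5] 0.0921 0.0 [0.4284 0.1502 0.0263]
up t87.3 [ 0.1  0.7 -0.6] 0.0916 0.0 [0.4273 0.1499 0.185 ]
```

View pics/m14.png

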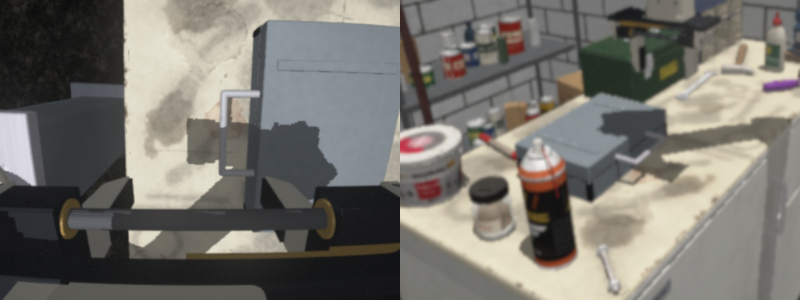

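The lid is shut, the robot is clear of it, and can, jar and glue bottle are all standing. Handing in.

Run:
```python
from h import *
manip.sleep(.3); print(manip.hand_in(), manip.current_clock())
```

```text
the job is handed in; nothing more can be done
the job is handed in; nothing more can be done
```

I handed the job in at about 88 s: the chalk line and the wood block, the only kit items I found on the bench, are in the case with the lid shut, the catch held a tug of about 21 N for a second, and the glue bottle, jar and can are standing; on release a finger pushed the lid front with about 48 N, and I did not tug again after that.

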